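Clamp a switch box in the spot-welding fixture

TASK

Push the pressed-steel box lying in the welding fixture's track gently along until it sits fully home against the end stop. Then push the fixture's sprung swing arm, by the round cap near its free end, past its dead point so that it snaps over onto the box, and bed it by pressing the cap towards the box for a second with about 12 N. Never push the arm with more than 20 N or the box with more than 25 N, leave the box clamped there and do not disturb the other things on the table.

Things in the scene. Friction and masses are not known exactly. Their poses are not given: they have to be found in the camera images.
- fixture: Welding fixture bolted to the table: dark steel plate, 12 mm thick, x -137 to +100 mm, y -48 to +126 mm. Origin on the table under the middle of the track; x runs along the track to the end stop, y towards the swing arm, z up. The box slides on the plate between a fence (inner face y -22 mm, top z 42 mm) and a low guide (inner face y +26 mm, top z 20 mm, x -90 to -15 mm).
- end_stop (a point): Middle of the foot of the end stop's face, at x +60 mm in the fixture's frame, on the plate (z 12 mm); the stop is a block 44 mm wide and 26 mm high. The track is open at its other end, behind the box.
- box_centre (a point): Centre (half-way up) of the task's box: an open-topped pressed-steel switch box, 80 mm along the track, 44 mm wide, 34 mm high, 3 mm walls, about 0.2 kg. Fully home, its centre is at x +20 mm in the fixture's frame (front wall on the end stop); clamped, it is also pressed against the fence, at y 0. Its axes lie as the fixture's.
- steel_box: The same box, with its origin at the centre of its underside.
- swing_arm: The fixture's sprung swing arm: level steel bar 14 x 14 mm, mid-height 36 mm above the table, on an upright pivot at x -70, y +60 mm of the fixture (pivot top z 59 mm). Origin on the pivot axis at mid-height; x along the bar to its free end at 98 mm; y outwards, away from the box. Open, its x axis is +1.0 rad (counter-clockwise from above) from the fixture's; clamped, parallel to it.
- over_centre (a point): Point on the bar's centre line 90 mm from the pivot, where nose and cap sit. A spring strut behind the pivot holds the arm open with about 8 N here, falling to nothing at the dead point, 0.6 rad from open; beyond, it throws the arm onto the box and holds it with 5 to 8 N. Pushed nearer the pivot it takes more force. Once on the box it hardly gives: the force on the cap climbs fast.
- nose (a point): Tip of the arm's rubber nose, which points inwards and touches the box: at x 90, y -38 mm in the arm's frame. Opposite it, at x 90 mm, a round steel push cap 18 mm across stands outwards on a threaded stud. The cap's flat outer face is set anywhere from y +18 to +42 mm in the arm's frame; it differs each time and is not measured: feel for it.
There are look-alikes about, which are no part of the job. What is shaped like the steel_box but pink or red is not meant.

How it is judged:
On the way, in this order (a step that is already met when the one before it is completed fails the run):
1. the box is home against the end stop (within 2.5 mm) while the arm is still open (x of box_centre in the frame of fixture between 0.0175 and 0.0225 m and value of joint swing_arm below 0.3 rad), for 0.2 s.
2. the arm has snapped over onto the box (value of joint swing_arm above 0.93 rad), for 0.05 s.
3. the snapped-over arm is pressed by its cap with more than 6 N for 0.3 s (value of joint swing_arm above 0.93 rad and contact force between push_cap and the fingers above 6 N), for 0.3 s.
At the end, for the whole second after the job is handed in: The box is home (centre at x 20 mm, within 2.5 mm, and y 0, within 2 mm, in the fixture's frame, flat on the plate) and at rest; the arm is over on its far side, within 0.07 rad of parallel to the track, and presses the box with more than 2 N (x of box_centre in the frame of fixture between 0.0175 and 0.0225 m and y of box_centre in the frame of fixture between -0.002 and 0.002 m and z of box_centre in the frame of fixture below 0.032 m and value of joint swing_arm between 0.93 and 1.06 rad and contact force between swing_arm and steel_box above 2 N and linear speed of steel_box below 0.02 m/s); the robot touches nothing.
It fails at once if the swing arm is pushed with more than 20 N (contact force between the arm and swing_arm above 20 N).
It fails at once if the swing arm is pushed with more than 20 N (contact force between the fingers and swing_arm above 20 N).
It fails at once if the box is pushed with more than 25 N (contact force between the fingers and steel_box above 25 N).
It fails at once if another thing on the table is moved by more than 15 mm (distance of any of spare_box, wrench, cup, drink, electrode, collar from where it was at the start of the episode above 0.015 m).
It also fails if it takes over 70 s, if anything falls off the work surface, if the arm or the gripper's body presses on something with over 40 N, if the wrist force passes 120 N, or if a joint passes its speed limit or range.

ROBOT

A 7-joint arm with a two-finger parallel gripper is mounted at the origin on the work surface. World frame = base frame: x ahead of the robot, y to its left, z up, the work surface at z = 0. Lengths are in m, angles in rad, forces in N, time in s.
With the tool pointing down it reaches from about 0.35 to 0.9 m from the base axis. Payload 19.9 kg.
Tool frame: the origin (TCP) lies at the very end of the fingers, on their centre line; the grasp point (between the pads) lies 19 mm behind it; z points along the fingers, y is the line along which they close (so a half turn about z gives the same grasp; the last joint's range is limited). The gripper opens to 94 mm and grips with 3 to 60 N. Pads are 16 mm wide; open, the fingers measure 119 mm over their backs; the gripper's body (75 mm by 177 mm) begins 78 mm behind the grasp point.
Start: joints at [1.208, 0.417, -0.01, 1.614, 0.005, 1.111, -0.053], TCP at [0.197, -0.593, 0.205] pointing down, gripper open.
Joint ranges: [-2.81, 2.81], [-0.39, 2.02], [-1.27, 1.25], [0.06, 2.57], [-1.19, 4.33], [0.19, 2], [-2.82, 2.82]. Speed limits (rad/s): [1.89, 1.89, 2.39, 2.39, 3.01, 3.01, 3.01].

INTERFACE

Orientations are given as a rotation vector (axis times angle).
In Python, from rig import telemetry, eyes, ticket gives the robot as it stands.
- The arm moves only by the tool carry_out, never from a script. Its argument "commands" is a list of rows, each an object of numbers: "tx", "ty", "tz": the shift along the tool's x, y, z as a fraction of full scale; "turn": the turn about the tool's z as a fraction of full scale; "hand": the gripper command: -1 is shut, 1 is fully open, values between are in proportion. A call has 1 to 8 rows; each row shifts and turns the commanded pose from where the row before left it, along the tool's axes as they then stand; what a row does not reach is not made up. Full scale, the value 1, is 3 cm for a shift and 4 degrees for a turn. A row lasts 1/12 s, in which the tool goes at most 41.7 mm and 7.16 degrees, less where a joint would pass 70% of its speed; a pose out of reach is approached as far as the arm can. A call with a number of a shift or a turn outside -1 to 1 is refused whole. A call with a gripper value outside its range is refused whole. The fingers move at their own pace and stop on an object; "grip_force" is the grip in N (left out, the last holds). Time passes only in rows, so rows that do not move let the fingers close. It gives the time, the measured TCP pose, the force, the opening and the grip force at its end, in the units of the state.
- telemetry.sense(): the state, without advancing time (a new reading comes with each control period).
- eyes.read_camera(name): name is "scene" or "top" or "wrist"; returns (picture, depth): 420x560x3 uint8, red, green, blue; 420x560 float32, m along the optical axis (not along the pixel's ray), 0 where there is no reading.
- eyes.calibration(name): a dict with "K" (3x3 intrinsics, pixels), "extrinsics" (4x4, takes a point from world to camera coordinates); the wrist camera has in their place "mount" (4x4, takes a point from camera to tool coordinates, whose origin is the TCP and whose axes are the flange's). Camera axes: x right, y down, z forward; pixel columns grow to the right and rows downward; lengths in m; the calibration is good to about 2 mm. A picture is of the moment at which its call begins: read the wrist's pose just before it. calibration takes no time and is no camera call.
- ticket.close_job(): hands the job in; it is judged then, once.
Trained networks look in the newest picture that a camera, given by its name, has taken for a name from the list of things; names that differ only in an ending like _2 or _b are one class to them, and where a whole thing is asked for, a point or a joint stands for the part that bears it (a point fixed in the world has none). Each returns a list of dicts, best first, with "p" (0 to 1); they miss things now and then, are a little off and sometimes report something else, mostly with a low value. They report only what shows in the picture. A call takes as long as a camera call. They do not tell look-alikes from the thing itself.
- eyes.outline_of(camera, thing): "region" (420x560 bool, what is visible of it) and "centre" ([row, column] in pixels, amid what is visible of it).
The state is a dict: "clock": time; "q": joint angles; "qd": joint speeds; "joint_torque": joint torques, N m; "tool_pos": TCP position; "eef_rot": TCP orientation; "contact_force": force on the tool from outside, world axes, zero at the start; "moment": the same for the moment, N m; "opening": finger opening in m; "grasp_force": force on a finger pad.
Only numpy, scipy, OpenCV 4.12 (cv2) and the standard library are available. Lean on these libraries where they do the work, as an engineer would, in place of code of your own. Each camera call takes 0.05 s, during which the arm holds its last target. There are 200 camera calls.

## Working session

There is one attempt and no reset: what is moved stays moved. The work goes in short steps, Python scripts to look and compute and a tool call to move; the robot and the scene stay as the last step left them, time stands still between calls to the robot, and variables do not carry over. Pictures are saved under pics/ and viewed, at most 10 in all, crops included, and the job is handed in when it is done.

Besides the shell and the picture viewer there is one more tool, called after "Request:" in YAML: its name, and indented under it one key for each argument. carry_out: Moves the arm, as the interface text tells. Its arguments: {"type":"object","properties":{"commands":{"type":"array"},"grip_force":{"type":"number"}},"required":["commands"]}

```bash
ls; mkdir -p pics; cat > h.py <<'E'
import numpy as np, cv2
from scipy.spatial.transform import Rotation as R
from rig import telemetry, eyes, ticket
def cal(n):
    c=eyes.calibration(n); K=np.array(c["K"])
    if "extrinsics" in c: return K,np.linalg.inv(np.array(c["extrinsics"]))
    s=telemetry.sense(); T=np.eye(4); T[:3,:3]=R.from_rotvec(s["eef_rot"]).as_matrix(); T[:3,3]=s["tool_pos"]
    return K,T@np.array(c["mount"])
def cloud(n):
    K,T=cal(n); im,d=eyes.read_camera(n); im=np.array(im); d=np.array(d)
    r,c=np.mgrid[:d.shape[0],:d.shape[1]]
    p=np.stack([(c-K[0,2])/K[0,0]*d,(r-K[1,2])/K[1,1]*d,d],-1)
    P=p@T[:3,:3].T+T[:3,3]; P[d==0]=np.nan
    return im,P
E
python3 - <<'E'
from h import *
s=telemetry.sense(); print(s)
ims=[]
for n in("top","scene"):
    im,P=cloud(n); np.save(n+".npy",P); cv2.imwrite(f"pics/{n}.png",im[:,:,::-1])
    for t in("fixture","steel_box","swing_arm"):
        for o in eyes.outline_of(n,t)[:3]:
            m=o["region"]; print(n,t,round(o["p"],2),np.round(o["centre"]),m.sum(),np.round(np.nanmedian(P[m],0),3))
E
```

```text
pics
{'clock': 0.0, 'q': array([ 1.20848869,  0.41794554, -0.01030874,  1.61417703,  0.00469033,
        1.11066577, -0.05299441]), 'qd': array([-2.56947273e-05, -1.14444637e-03, -4.86714924e-04, -1.17599818e-03,
        2.66175083e-04, -4.16072729e-04, -2.67503486e-03]), 'joint_torque': array([-2.41073167e-04, -8.51234150e+01,  6.38329145e-01, -4.25995588e+01,
       -4.89308161e-02,  1.86344830e-02,  1.48240833e-04]), 'tool_pos': array([ 0.19696118, -0.59276547,  0.20484179]), 'eef_rot': array([-3.10013287e+00, -5.01605872e-01,  4.14151617e-04]), 'contact_force': array([-0.21552123, -0.20188184, -0.47055976]), 'moment': array([0.0187369 , 0.05826387, 0.04286618]), 'grasp_force': 0.0, 'opening': 0.09371863310186938}
top fixture 0.66 [204. 281.] 7931 [ 0.525 -0.041  0.012]
top steel_box 0.87 [211. 297.] 975 [ 0.513 -0.076  0.016]
top steel_box 0.79 [140. 199.] 1093 [0.646 0.12  0.005]
top steel_box 0.65 [308. 355.] 1130 [ 0.32  -0.187  0.005]
top swing_arm 0.86 [195. 243.] 740 [0.533 0.026 0.041]
top swing_arm 0.53 [212. 299.] 1012 [ 0.513 -0.076  0.016]
scene fixture 0.65 [260. 273.] 9151 [ 0.553 -0.057  0.012]
scene steel_box 0.94 [246. 248.] 1377 [ 0.509 -0.068  0.027]
scene steel_box 0.94 [228. 378.] 1514 [0.642 0.122 0.016]
scene steel_box 0.56 [230. 123.] 1600 [ 0.321 -0.184  0.019]
scene swing_arm 0.63 [214. 297.] 823 [0.533 0.026 0.04 ]
scene swing_arm 0.25 [261. 272.] 9154 [ 0.554 -0.056  0.012]
```

View pics/top.png

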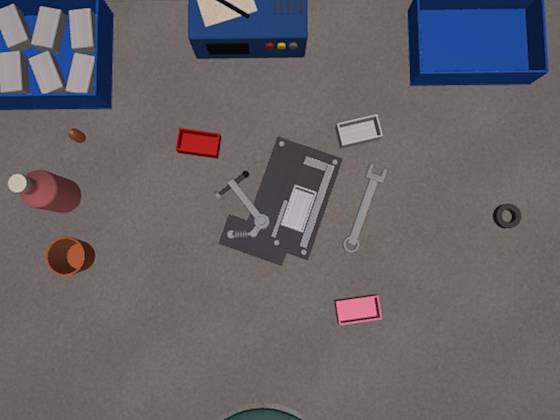

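View pics/scene.png

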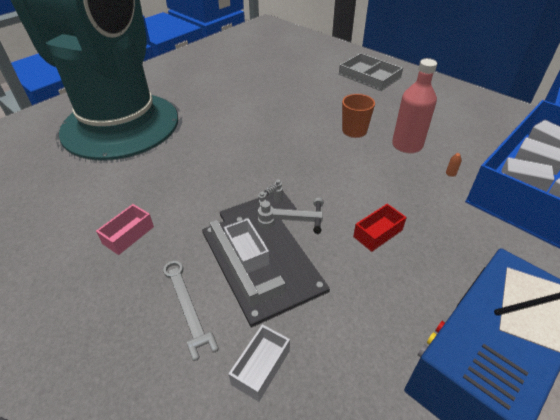

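Top view: candidates for the box are the grey box in the track (col 298, row 209), a grey spare off the fixture (359,131), red (199,142) and pink (358,310). I choose the one in the track between fence and guide. The end stop is at (318,162), the arm pivot at (262,221) and the free end with cap/nose at about (232,185). The scene view agrees.

```bash
python3 - <<'E'
from h import *
im=cv2.imread("pics/top.png")
cv2.imwrite("pics/crop.png",cv2.resize(im[125:275,200:360],None,fx=4,fy=4,interpolation=cv2.INTER_CUBIC))
P=np.load("top.npy")
print(cal("wrist")[1].round(3), eyes.calibration("wrist")["mount"], cal("top")[1][:3,3])
s=telemetry.sense();print(R.from_rotvec(s["eef_rot"]).as_matrix().round(3))
sub=P[125:275,200:360].reshape(-1,3)
for lo,hi in((.008,.016),(.036,.048)):
    m=((sub[:,2]>lo)&(sub[:,2]<hi)).reshape(150,160).astype(np.uint8)
    n,l,st,ce=cv2.connectedComponentsWithStats(m)
    for i in range(1,n):
        if st[i,4]>40:
            q=sub.reshape(150,160,3)[l==i]; print(lo,st[i],q.mean(0).round(4),cv2.minAreaRect((q[:,:2]*1000).astype(np.float32)))
E
```

```text
[[ 0.316 -0.922 -0.225  0.263]
 [-0.949 -0.307 -0.075 -0.572]
 [ 0.     0.237 -0.971  0.385]
 [ 0.     0.     0.     1.   ]] [[ 7.32746584e-04 -9.71405012e-01 -2.37427390e-01  6.88650238e-02]
 [ 9.99999682e-01  6.36885100e-04  4.80454140e-04  5.02504689e-04]
 [-3.15501593e-04 -2.37427666e-01  9.71405170e-01 -1.79255888e-01]
 [ 0.00000000e+00  0.00000000e+00  0.00000000e+00  1.00000000e+00]] [ 0.42582002 -0.02914004  1.00318874]
[[ 0.949  0.315 -0.   ]
 [ 0.315 -0.949  0.   ]
 [-0.    -0.    -1.   ]]
0.008 [  20   11  123  129 5620] [ 0.5253 -0.044   0.011 ] ((529.6884155273438, -42.126319885253906), (172.65447998046875, 237.08489990234375), 70.01754760742188)
0.008 [ 84  64  30  41 545] [ 0.5125 -0.0748  0.0141] ((512.7001953125, -75.26795959472656), (38.00847625732422, 72.59513854980469), 70.01580047607422)
0.036 [  81   31   54   92 1000] [ 0.5261 -0.1017  0.0411] ((524.8997802734375, -88.14069366455078), (60.03785705566406, 165.16482543945312), 70.0054702758789)
0.036 [ 14  45  55  63 630] [0.5282 0.0279 0.041 ] ((520.7421875, 22.50121307373047), (111.35087585449219, 76.83578491210938), 36.551273345947266)
```

View pics/crop.png

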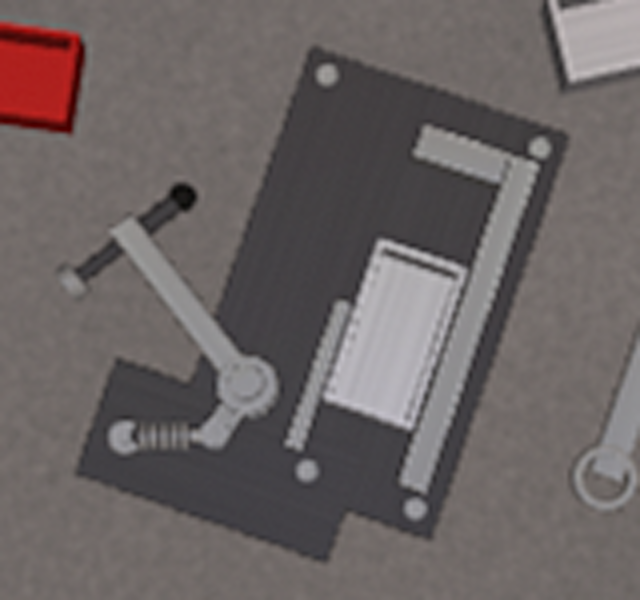

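The close crop confirms it: the chosen box is light grey and lies between fence and guide. The plate fit of 172.7 x 237.1 mm matches 174 x 237, giving a fixture yaw of about -20° and an origin of about (0.534,-0.085). The box sits at about x -23, y +2, so it has about 43 mm to go.

Request:
carry_out:
  commands:
    - {"tx": 0.8,"ty": -0.9,"hand": -1}
    - {"tx": 0.8,"ty": -0.9,"hand": -1}
    - {"tx": 0.8,"ty": -0.9,"hand": -1}
    - {"tx": 0.8,"ty": -0.9,"hand": -1}
    - {"tx": 0.8,"ty": -0.9,"hand": -1}
    - {"tx": 0.8,"ty": -0.9,"hand": -1}
    - {"tx": 0.8,"ty": -0.9,"hand": -1}
    - {"tx": 0.8,"ty": -0.9,"hand": -1}

```text
$.commands[0]: bad value
```

Request:
carry_out:
  commands:
    - {"turn": 1,"hand": -1}
    - {"turn": 1,"hand": -1}
    - {"turn": 1,"hand": -1}
    - {"turn": 1,"hand": -1}
    - {"turn": 1,"hand": -1}
    - {"turn": 1,"hand": -1}
    - {"turn": 1,"hand": -1}
    - {"turn": 1,"hand": -1}

```text
$.commands[0]: bad value
```

Request:
carry_out:
  commands:
    - {"turn": 1,"hand": -1}
    - {"turn": 0.6,"hand": -1}
    - {"hand": -1}
    - {"hand": -1}

```text
$.commands[0]: bad value
```

Request:
carry_out:
  commands:
    - {"tx": 0.8,"ty": -0.9,"tz": 0,"turn": 0,"hand": -1}
    - {"tx": 0.8,"ty": -0.9,"tz": 0,"turn": 0,"hand": -1}
    - {"tx": 0.8,"ty": -0.9,"tz": 0,"turn": 0,"hand": -1}
    - {"tx": 0.8,"ty": -0.9,"tz": 0,"turn": 0,"hand": -1}
    - {"tx": 0.8,"ty": -0.9,"tz": 0,"turn": 0,"hand": -1}
    - {"tx": 0.8,"ty": -0.9,"tz": 0,"turn": 0,"hand": -1}
    - {"tx": 0.8,"ty": -0.9,"tz": 0,"turn": 0,"hand": -1}
    - {"tx": 0.8,"ty": -0.9,"tz": 0,"turn": 0,"hand": -1}

```text
clock: 1.07
tool_pos: [0.3115, -0.326, 0.2056]
eef_rot: [3.101, 0.501, 0.0]
contact_force: [1.1, -0.4, 0.2]
opening: 0.0442
grasp_force: 0.0
```

Request:
carry_out:
  commands:
    - {"tx": 0,"ty": 0,"tz": 0,"turn": 1,"hand": -1}
    - {"tx": 0,"ty": 0,"tz": 0,"turn": 1,"hand": -1}
    - {"tx": 0,"ty": 0,"tz": 0,"turn": 1,"hand": -1}
    - {"tx": 0,"ty": 0,"tz": 0,"turn": 1,"hand": -1}
    - {"tx": 0,"ty": 0,"tz": 0,"turn": 1,"hand": -1}
    - {"tx": 0,"ty": 0,"tz": 0,"turn": 1,"hand": -1}
    - {"tx": 0,"ty": 0,"tz": 0,"turn": 1,"hand": -1}
    - {"tx": 0,"ty": 0,"tz": 0,"turn": 1,"hand": -1}

```text
clock: 1.73
tool_pos: [0.3112, -0.3276, 0.2055]
eef_rot: [3.119, -0.378, 0.0]
contact_force: [0.1, 0.5, 0.1]
opening: 0.0001
grasp_force: 0.0
```

Request:
carry_out:
  commands:
    - {"tx": 0,"ty": -1,"tz": 0,"turn": 1,"hand": -1}
    - {"tx": 0,"ty": -1,"tz": 0,"turn": 0.6,"hand": -1}
    - {"tx": 0,"ty": -1,"tz": 0,"turn": 0,"hand": -1}
    - {"tx": 0,"ty": -1,"tz": 0,"turn": 0,"hand": -1}
    - {"tx": 0,"ty": -1,"tz": 0,"turn": 0,"hand": -1}
    - {"tx": 0,"ty": -1,"tz": 0,"turn": 0,"hand": -1}
    - {"tx": 0,"ty": -1,"tz": 0,"turn": 0,"hand": -1}
    - {"tx": 0,"ty": -1,"tz": 0,"turn": 0,"hand": -1}

```text
clock: 2.4
tool_pos: [0.3892, -0.0993, 0.2057]
eef_rot: [3.094, -0.546, 0.001]
contact_force: [0.6, -0.8, 0.5]
opening: 0.0004
grasp_force: 0.0
```

```bash
cat >> h.py <<'E'
YAW=np.radians(-20.0); O=np.array([.5337,-.0851])
def fx(p): # world -> fixture (m)
    c,s=np.cos(YAW),np.sin(YAW); d=np.asarray(p)[...,:2]-O
    return np.stack([c*d[...,0]+s*d[...,1],-s*d[...,0]+c*d[...,1]],-1)
E
python3 - <<'E'
from h import *
s=telemetry.sense(); print(s["tool_pos"],fx(s["tool_pos"]),R.from_rotvec(s["eef_rot"]).as_matrix().round(3),s["contact_force"],s["opening"])
im,P=cloud("wrist"); cv2.imwrite("pics/w1.png",im[:,:,::-1]); np.save("w1.npy",P)
for t in("steel_box","swing_arm"):
    for o in eyes.outline_of("wrist",t)[:3]:
        m=o["region"]&(P[...,2]>.038); q=P[m]
        print(t,round(o["p"],2),o["centre"],m.sum(),np.nanmedian(q,0).round(4),cv2.minAreaRect((fx(q)*1000).astype(np.float32)))
z=P[...,2]; m=(z>.008)&(z<.016); q=P[m]; print("plate",cv2.minAreaRect((q[:,:2]*1000).astype(np.float32)),np.median(q[:,2]))
E
```

```text
[ 0.38919577 -0.09928528  0.20569346] [-0.1309379  -0.06275316] [[ 0.94  -0.342  0.   ]
 [-0.342 -0.94  -0.   ]
 [ 0.001  0.    -1.   ]] [ 0.61857569 -0.84396486  0.45917416] 0.0004222221731041252
steel_box 0.95 [29.1, 7.0] 0 [nan nan nan] ((0.0, 0.0), (0.0, 0.0), 0.0)
steel_box 0.8 [223.5, 362.9] 0 [nan nan nan] ((0.0, 0.0), (0.0, 0.0), 0.0)
steel_box 0.59 [83.3, 202.7] 1261 [ 0.519  -0.0753  0.0456] ((-24.055307388305664, 3.284658432006836), (47.38925552368164, 79.525390625), 89.98345184326172)
swing_arm 0.97 [106.2, 82.2] 2667 [0.535  0.0292 0.0426] ((-48.27458190917969, 97.28739929199219), (113.21695709228516, 76.8048324584961), 58.854225158691406)
plate ((467.113525390625, -58.43351745605469), (414.6208801269531, 256.850830078125), 70.14794921875) 0.011965757303305291
  return np.nanmean(a, axis, out=out, keepdims=keepdims)
```

View pics/w1.png

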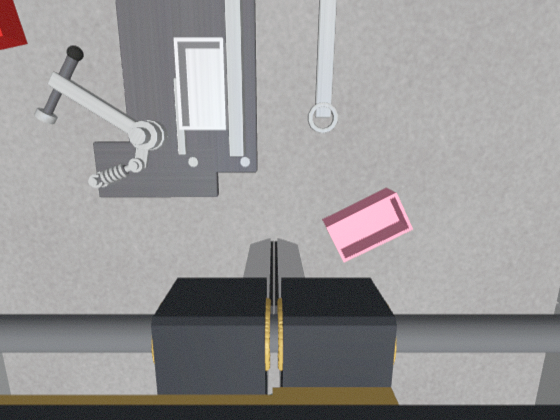

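The wrist view shows the box at (200,85), tight between guide and fence, and the arm from its pivot at (147,135) to the nose (75,52) and cap (46,115). Box height 0.046 and size 80 x 47 agree with the text. Next I measure the cap and pivot and cross-check the fixture frame.

```bash
python3 - <<'E'
from h import *
P=np.load("w1.npy"); z=P[...,2]; F=fx(P)*1000
t=np.load("top.npy"); 
for nm,Q in(("w",P),("t",t)):
    G=fx(Q)*1000; zz=Q[...,2]
    m=(zz>.05)&(zz<.065)&(np.hypot(G[...,0]+70,G[...,1]-60)<25); print(nm,"pivot",m.sum(),G[m].mean(0))
    m=(zz>.037)&(zz<.047)&(G[...,1]<-15)&(G[...,1]>-50)&(abs(G[...,0])<90); print("fence y",np.percentile(G[m][:,1],[1,99]), "x",np.percentile(G[m][:,0],[1,99]))
    m=(zz>.033)&(zz<.043)&(abs(G[...,1])<15)&(G[...,0]>40)&(G[...,0]<90); print("stop",m.sum(),np.percentile(G[m][:,0],[1,99]) if m.any() else 0)
    d=G-np.array([-70,60]); a=1.0; ax=np.cos(a)*d[...,0]+np.sin(a)*d[...,1]; ay=-np.sin(a)*d[...,0]+np.cos(a)*d[...,1]
    m=(zz>.02)&(zz<.06)&(ax>75)&(ax<105)&(abs(ay)<60); print("arm frame end",m.sum(),np.percentile(ay[m],[0.5,99.5]),np.percentile(ax[m],[1,99]))
    m&=(ay>20); print("cap",ax[m].min(),ax[m].max(),ay[m].max(),zz[m].max())
    m=(zz>.036)&(zz<.047)&(ax>20)&(ax<85)&(abs(ay)<20); print("bar fit", np.polyfit(ax[m],ay[m],1))
E
```

```text
w pivot 313 [-72.50956342  61.69858538]
fence y [-33.38829447 -15.32495071] x [-88.18045508  45.4481861 ]
stop 0 0
arm frame end 1375 [-35.1463145  41.056218 ] [75.83538645 98.48201689]
cap 81.93677358844425 100.19671620309313 41.503832185754625 0.04625080158659145
bar fit [0.00688114 0.69061056]
t pivot 64 [-72.47184498  60.2758757 ]
fence y [-35.56953347 -16.34325201] x [-87.99170922  73.69179264]
stop 131 [59.70597545 75.37645235]
arm frame end 275 [-36.59490957  39.53085382] [75.21332727 97.13242504]
cap 80.87055631196607 98.37926707038261 39.844674375332914 0.045915085091047025
bar fit [ 0.00584511 -0.04348599]
```

Request:
carry_out:
  commands:
    - {"tx": 0.6,"ty": -0.8,"tz": 0,"turn": 0,"hand": -1}
    - {"tx": 0.6,"ty": -0.8,"tz": 0,"turn": 0,"hand": -1}
    - {"tx": 0,"ty": -0.6,"tz": 0.5,"turn": 0,"hand": -1}
    - {"tx": 0,"ty": 0,"tz": 1,"turn": 0,"hand": -1}
    - {"tx": 0,"ty": 0,"tz": 1,"turn": 0,"hand": -1}
    - {"tx": 0,"ty": 0,"tz": 1,"turn": 0,"hand": -1}
    - {"tx": 0,"ty": 0,"tz": 1,"turn": 0,"hand": -1}
    - {"tx": 0,"ty": 0,"tz": 0.5,"turn": 0,"hand": -1}

```text
clock: 3.22
tool_pos: [0.4437, -0.052, 0.0525]
eef_rot: [3.093, -0.548, -0.005]
contact_force: [-0.3, 0.1, -0.6]
opening: 0.0009
grasp_force: 0.0
```

Request:
carry_out:
  commands:
    - {"tx": 0,"ty": 0,"tz": 0.5,"turn": 0,"hand": -1}
    - {"tx": 0,"ty": 0,"tz": 0.4,"turn": 0,"hand": -1}
    - {"tx": 0,"ty": 0,"tz": 0,"turn": 0,"hand": -1}

```text
clock: 3.47
tool_pos: [0.444, -0.0519, 0.0265]
eef_rot: [3.093, -0.548, -0.005]
contact_force: [-0.8, -0.7, -0.4]
opening: 0.0004
grasp_force: 0.0
```

```bash
python3 - <<'E'
from h import *
s=telemetry.sense(); print(s["tool_pos"],fx(s["tool_pos"]),s["contact_force"])
E
```

```text
[ 0.44395755 -0.05192792  0.0265374 ] [-0.09567583  0.00047783] [-0.77171021 -0.67954692 -0.39296949]
```

Request:
carry_out:
  commands:
    - {"tx": 0.1,"ty": 0,"tz": 0,"turn": 0,"hand": -1}
    - {"tx": 0.1,"ty": 0,"tz": 0,"turn": 0,"hand": -1}
    - {"tx": 0.1,"ty": 0,"tz": 0,"turn": 0,"hand": -1}
    - {"tx": 0.1,"ty": 0,"tz": 0,"turn": 0,"hand": -1}
    - {"tx": 0.1,"ty": 0,"tz": 0,"turn": 0,"hand": -1}
    - {"tx": 0.1,"ty": 0,"tz": 0,"turn": 0,"hand": -1}
    - {"tx": 0.05,"ty": 0,"tz": 0,"turn": 0,"hand": -1}
    - {"tx": 0.05,"ty": 0,"tz": 0,"turn": 0,"hand": -1}

```text
clock: 4.13
tool_pos: [0.4651, -0.0582, 0.0285]
eef_rot: [-3.094, 0.546, 0.001]
contact_force: [-1.6, -0.1, 1.1]
opening: 0.0003
grasp_force: 0.7
```

Request:
carry_out:
  commands:
    - {"tx": 0.08,"ty": 0,"tz": 0,"turn": 0,"hand": -1}
    - {"tx": 0.08,"ty": 0,"tz": 0,"turn": 0,"hand": -1}
    - {"tx": 0.08,"ty": 0,"tz": 0,"turn": 0,"hand": -1}
    - {"tx": 0.08,"ty": 0,"tz": 0,"turn": 0,"hand": -1}
    - {"tx": 0.08,"ty": 0,"tz": 0,"turn": 0,"hand": -1}
    - {"tx": 0.08,"ty": 0,"tz": 0,"turn": 0,"hand": -1}
    - {"tx": 0.08,"ty": 0,"tz": 0,"turn": 0,"hand": -1}
    - {"tx": 0.08,"ty": 0,"tz": 0,"turn": 0,"hand": -1}

```text
clock: 4.8
tool_pos: [0.4834, -0.0649, 0.0284]
eef_rot: [-3.094, 0.546, 0.0]
contact_force: [-0.3, 0.4, -0.7]
opening: 0.0004
grasp_force: 0.3
```

```bash
python3 - <<'E'
from h import *
s=telemetry.sense(); print(s["tool_pos"],fx(s["tool_pos"]),s["contact_force"])
for n in("top",):
    im,P=cloud(n)
    for o in eyes.outline_of(n,"steel_box")[:4]:
        m=o["region"]; f=fx(P[m&(P[...,2]>.04)])*1000
        if len(f)>20: print(n,o["p"],f.mean(0),cv2.minAreaRect(f.astype(np.float32)))
E
```

```text
[ 0.48336079 -0.06486481  0.02842724] [-0.05422422  0.00179783] [-0.2809124   0.37866921 -0.73251997]
```

Request:
carry_out:
  commands:
    - {"tx": 0.08,"ty": 0,"tz": 0,"turn": 0,"hand": -1}
    - {"tx": 0.08,"ty": 0,"tz": 0,"turn": 0,"hand": -1}
    - {"tx": 0.08,"ty": 0,"tz": 0,"turn": 0,"hand": -1}
    - {"tx": 0.08,"ty": 0,"tz": 0,"turn": 0,"hand": -1}
    - {"tx": 0.08,"ty": 0,"tz": 0,"turn": 0,"hand": -1}
    - {"tx": 0.08,"ty": 0,"tz": 0,"turn": 0,"hand": -1}
    - {"tx": 0.04,"ty": 0,"tz": 0,"turn": 0,"hand": -1}
    - {"tx": 0.04,"ty": 0,"tz": 0,"turn": 0,"hand": -1}

```text
clock: 5.57
tool_pos: [0.499, -0.0705, 0.0284]
eef_rot: [-3.094, 0.546, 0.0]
contact_force: [-2.3, 0.6, 0.8]
opening: 0.0009
grasp_force: 0.7
```

```bash
python3 - <<'E'
from h import *
s=telemetry.sense(); print(s["tool_pos"],fx(s["tool_pos"]),s["contact_force"])
im,P=cloud("wrist"); cv2.imwrite("pics/w2.png",im[:,:,::-1]); G=fx(P)*1000
m=(P[...,2]>.041)&(P[...,2]<.05)&(abs(G[...,1])<28)&(G[...,1]>-14)&(G[...,0]>-60)&(G[...,0]<100)
f=G[m]; print(m.sum(),np.percentile(f[:,0],[1,99]),np.percentile(f[:,1],[1,99]))
m=(P[...,2]>.034)&(P[...,2]<.0405)&(abs(G[...,1])<15)&(G[...,0]>40)&(G[...,0]<90); print("stop",m.sum(),np.percentile(G[m][:,0],[1,99]) if m.any() else 0)
E
```

```text
[ 0.49903374 -0.07054857  0.02843678] [-0.03755251  0.00181731] [-2.26818857  0.57879199  0.77598891]
2897 [-28.61553796  52.30271438] [-13.28920795  26.6521001 ]
stop 2818 [47.64912646 75.65551153]
```

View pics/w2.png

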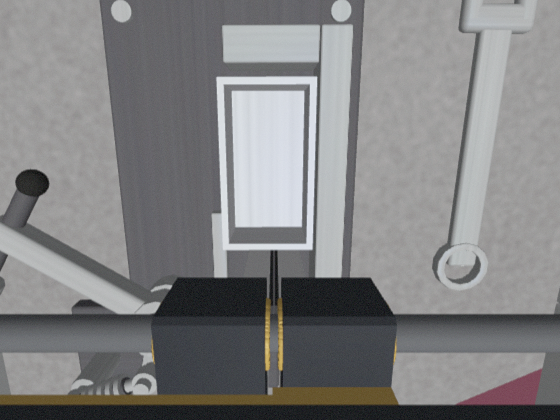

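The wrist view shows the box (265,160) being pushed squarely by the closed fingers, with about 8 mm left to the stop at row 62.

Request:
carry_out:
  commands:
    - {"tx": 0.04,"ty": 0,"tz": 0,"turn": 0,"hand": -1}
    - {"tx": 0.04,"ty": 0,"tz": 0,"turn": 0,"hand": -1}
    - {"tx": 0.04,"ty": 0,"tz": 0,"turn": 0,"hand": -1}
    - {"tx": 0.03,"ty": 0,"tz": 0,"turn": 0,"hand": -1}
    - {"tx": 0.03,"ty": 0,"tz": 0,"turn": 0,"hand": -1}
    - {"tx": 0.02,"ty": 0,"tz": 0,"turn": 0,"hand": -1}

```text
clock: 6.12
tool_pos: [0.5046, -0.0726, 0.0284]
eef_rot: [-3.094, 0.546, 0.0]
contact_force: [-1.4, -0.3, 0.4]
opening: 0.0004
grasp_force: 0.5
```

Request:
carry_out:
  commands:
    - {"tx": 0.02,"ty": 0,"tz": 0,"turn": 0,"hand": -1}
    - {"tx": 0.02,"ty": 0,"tz": 0,"turn": 0,"hand": -1}
    - {"tx": 0.02,"ty": 0,"tz": 0,"turn": 0,"hand": -1}

```text
clock: 6.37
tool_pos: [0.5057, -0.073, 0.0284]
eef_rot: [3.094, -0.546, -0.002]
contact_force: [-7.3, 3.9, 6.4]
opening: 0.0005
grasp_force: 4.1
```

Request:
carry_out:
  commands:
    - {"tx": 0.01,"ty": 0,"tz": 0,"turn": 0,"hand": -1}
    - {"tx": 0,"ty": 0,"tz": 0,"turn": 0,"hand": -1}
    - {"tx": 0,"ty": 0,"tz": 0,"turn": 0,"hand": -1}

```text
clock: 6.62
tool_pos: [0.5057, -0.073, 0.0283]
eef_rot: [3.094, -0.546, -0.003]
contact_force: [-5.4, 2.8, 5.4]
opening: 0.0003
grasp_force: 3.3
```

```bash
python3 - <<'E'
from h import *
s=telemetry.sense(); print(s["tool_pos"],fx(s["tool_pos"]),s["contact_force"])
im,P=cloud("wrist"); cv2.imwrite("pics/w3.png",cv2.resize(im[:320,150:410,::-1],None,fx=1.8,fy=1.8)); G=fx(P)*1000
m=(P[...,2]>.041)&(P[...,2]<.05)&(G[...,1]<28)&(G[...,1]>-14)&(G[...,0]>-50)&(G[...,0]<100)
f=G[m]; print(m.sum(),np.percentile(f[:,0],[1,99]),np.percentile(f[:,1],[1,99]))
m=(P[...,2]>.034)&(P[...,2]<.0405)&(abs(G[...,1])<15)&(G[...,0]>40)&(G[...,0]<90); print("stop",np.percentile(G[m][:,0],[1,99]))
E
```

```text
[ 0.50569964 -0.07301936  0.02831019] [-0.03044356  0.0017754 ] [-5.41534706  2.77740771  5.35927154]
2885 [-21.54986441  59.39221628] [-13.3090912   26.62075881]
stop [49.94026753 75.21911086]
```

View pics/w3.png

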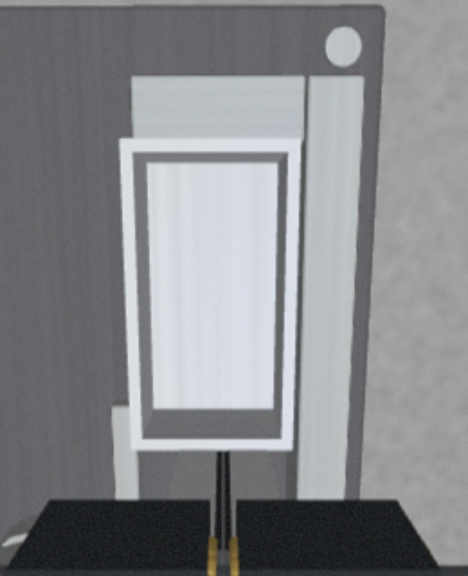

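The box front is at x 59.4 with about 6 N held against the stop: it is home. Now I back off, rise, and go round to the outside of the cap.

Request:
carry_out:
  commands:
    - {"tx": -0.2,"ty": 0,"tz": 0,"turn": 0,"hand": -1}
    - {"tx": -0.4,"ty": 0,"tz": 0,"turn": 0,"hand": -1}
    - {"tx": 0,"ty": 0,"tz": -1,"turn": 0,"hand": -1}
    - {"tx": 0,"ty": 0,"tz": -1,"turn": 0,"hand": -1}
    - {"tx": 0,"ty": 0,"tz": -1,"turn": 0,"hand": -1}
    - {"tx": 0,"ty": 0,"tz": -1,"turn": 0,"hand": -1}
    - {"tx": 0,"ty": 0,"tz": -0.5,"turn": 0,"hand": -1}

```text
clock: 7.25
tool_pos: [0.4906, -0.0671, 0.1668]
eef_rot: [3.094, -0.546, 0.006]
contact_force: [0.2, 0.5, 0.4]
opening: 0.0005
grasp_force: 0.0
```

```bash
python3 - <<'E'
from h import *
s=telemetry.sense(); print(s["tool_pos"],fx(s["tool_pos"]),s["contact_force"],s["q"])
E
```

```text
[ 0.49058868 -0.06711605  0.16679097] [-0.04666226  0.00215445] [0.22325524 0.51051064 0.44297819] [ 0.46188254  0.2562562  -0.44593244  1.96122858  0.13580082  0.94874482
 -1.9703853 ]
```

Request:
carry_out:
  commands:
    - {"tx": -0.2,"ty": -0.96,"tz": 0,"turn": 0,"hand": -1}
    - {"tx": -0.2,"ty": -0.96,"tz": 0,"turn": 0,"hand": -1}
    - {"tx": -0.2,"ty": -0.96,"tz": 0,"turn": 0,"hand": -1}
    - {"tx": -0.2,"ty": -0.96,"tz": 0,"turn": 0,"hand": -1}
    - {"tx": -0.2,"ty": -0.96,"tz": 0,"turn": 0,"hand": -1}
    - {"tx": -0.2,"ty": -0.96,"tz": 0,"turn": 0,"hand": -1}
    - {"tx": 0,"ty": 0,"tz": 0,"turn": -1,"hand": -1}
    - {"tx": 0,"ty": 0,"tz": 0,"turn": -1,"hand": -1}

```text
clock: 7.92
tool_pos: [0.5147, 0.1097, 0.1635]
eef_rot: [-3.125, 0.319, -0.001]
contact_force: [0.7, -1.0, 0.1]
opening: 0.0003
grasp_force: 0.0
```

Request:
carry_out:
  commands:
    - {"tx": 0,"ty": 0,"tz": 0,"turn": -1,"hand": -1}
    - {"tx": 0,"ty": 0,"tz": 0,"turn": -1,"hand": -1}
    - {"tx": 0,"ty": 0,"tz": 0,"turn": -1,"hand": -1}
    - {"tx": 0,"ty": 0,"tz": 0,"turn": -1,"hand": -1}
    - {"tx": 0,"ty": 0,"tz": 0,"turn": -1,"hand": -1}
    - {"tx": 0,"ty": 0,"tz": 0,"turn": -1,"hand": -1}
    - {"tx": 0,"ty": 0,"tz": 0,"turn": -1,"hand": -1}
    - {"tx": 0,"ty": 0,"tz": 0,"turn": -1,"hand": -1}

```text
clock: 8.58
tool_pos: [0.5149, 0.1075, 0.1635]
eef_rot: [3.093, 0.55, 0.001]
contact_force: [-0.4, -0.4, -0.4]
opening: 0.0004
grasp_force: 0.0
```

Request:
carry_out:
  commands:
    - {"tx": 0,"ty": 0,"tz": 0,"turn": -1,"hand": -1}
    - {"tx": 0,"ty": 0,"tz": 0,"turn": -1,"hand": -1}
    - {"tx": 0,"ty": 0,"tz": 0,"turn": -1,"hand": -1}
    - {"tx": 0,"ty": 0,"tz": 0,"turn": -1,"hand": -1}
    - {"tx": 0,"ty": 0,"tz": 0,"turn": -1,"hand": -1}
    - {"tx": 0,"ty": 0,"tz": 0,"turn": -1,"hand": -1}
    - {"tx": 0,"ty": 0,"tz": 0,"turn": -1,"hand": -1}
    - {"tx": 0,"ty": 0,"tz": 0,"turn": -1,"hand": -1}

```text
clock: 9.25
tool_pos: [0.5148, 0.1075, 0.1635]
eef_rot: [2.821, 1.381, 0.001]
contact_force: [-1.1, 0.6, 0.3]
opening: 0.0006
grasp_force: 0.0
```

Request:
carry_out:
  commands:
    - {"tx": 0,"ty": 0,"tz": 0,"turn": -1,"hand": -1}
    - {"tx": 0,"ty": 0,"tz": 0,"turn": -1,"hand": -1}
    - {"tx": 0,"ty": 0,"tz": 0,"turn": -1,"hand": -1}
    - {"tx": 0,"ty": 0,"tz": 0,"turn": -1,"hand": -1}
    - {"tx": 0,"ty": 0,"tz": 0,"turn": -1,"hand": -1}
    - {"tx": 0,"ty": 0,"tz": 0,"turn": -1,"hand": -1}
    - {"tx": 0,"ty": 0,"tz": 0,"turn": -1,"hand": -1}
    - {"tx": 0,"ty": 0,"tz": 0,"turn": -1,"hand": -1}

```text
clock: 9.92
tool_pos: [0.5149, 0.1075, 0.1635]
eef_rot: [2.331, 2.105, 0.0]
contact_force: [-0.8, 0.2, 0.3]
opening: 0.0007
grasp_force: 0.0
```

Request:
carry_out:
  commands:
    - {"tx": 0,"ty": 0,"tz": 0,"turn": -1,"hand": -1}
    - {"tx": 0,"ty": 0,"tz": 0,"turn": -1,"hand": -1}
    - {"tx": 0,"ty": 0,"tz": 0,"turn": -1,"hand": -1}
    - {"tx": 0,"ty": 0,"tz": 0,"turn": -1,"hand": -1}
    - {"tx": 0,"ty": 0,"tz": 0,"turn": -1,"hand": -1}
    - {"tx": 0,"ty": 0,"tz": 0,"turn": -1,"hand": -1}
    - {"tx": 0,"ty": 0,"tz": 0,"turn": -1,"hand": -1}
    - {"tx": 0,"ty": 0,"tz": 0,"turn": -1,"hand": -1}

```text
clock: 10.58
tool_pos: [0.5149, 0.1075, 0.1634]
eef_rot: [1.66, 2.666, 0.0]
contact_force: [0.8, -0.4, -0.1]
opening: 0.0004
grasp_force: 0.0
```

```bash
python3 - <<'E'
from h import *
s=telemetry.sense(); print(s["tool_pos"],fx(s["tool_pos"]),s["contact_force"],s["q"]); M=R.from_rotvec(s["eef_rot"]).as_matrix(); print("yaw",np.degrees(np.arctan2(M[1,0],M[0,0])),M[:,2])
im,P=cloud("wrist"); cv2.imwrite("pics/w4.png",im[:,:,::-1])
G=fx(P)*1000; zz=P[...,2]; d=G-np.array([-70,60]); a=1.0; ax=np.cos(a)*d[...,0]+np.sin(a)*d[...,1]; ay=-np.sin(a)*d[...,0]+np.cos(a)*d[...,1]
m=(zz>.025)&(zz<.05)&(ax>70)&(ax<110)&(ay>20)&(ay<55); print(m.sum(),[np.percentile(v[m],[1,50,99]) for v in(ax,ay,zz)] if m.any() else 0)
E
```

```text
[0.51485377 0.10750444 0.16342226] [-0.08358426  0.17454318] [ 0.79845015 -0.3600584  -0.1265107 ] [ 0.54021909  0.46824152 -1.01340694  1.87803232  0.45769397  1.04992004
 -0.20421815]
yaw 116.17796138255633 [ 4.16921185e-04 -1.38493750e-04 -9.99999903e-01]
124 [array([ 83.43009058,  94.28903379, 100.53871409]), array([35.45355813, 41.59064422, 42.19613458]), array([0.029012  , 0.0383187 , 0.04483045])]
```

View pics/w4.png

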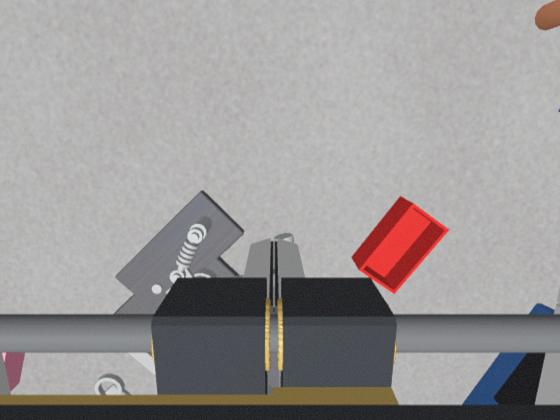

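The view shows the closed fingers (275,250) just outside the cap (285,240), with the red box (400,245) well clear. I finish the turn and descend outside the cap.

Request:
carry_out:
  commands:
    - {"tx": 0,"ty": 0,"tz": 0.6,"turn": -1,"hand": -1}
    - {"tx": 0,"ty": 0,"tz": 0.9,"turn": -1,"hand": -1}
    - {"tx": 0,"ty": 0,"tz": 0.9,"turn": -0.8,"hand": -1}
    - {"tx": 0,"ty": 0,"tz": 0.9,"turn": 0,"hand": -1}
    - {"tx": 0,"ty": 0,"tz": 0.8,"turn": 0,"hand": -1}
    - {"tx": 0,"ty": 0,"tz": 0.4,"turn": 0,"hand": -1}
    - {"tx": 0,"ty": 0,"tz": 0,"turn": 0,"hand": -1}

```text
clock: 11.22
tool_pos: [0.5137, 0.1074, 0.0266]
eef_rot: [-1.397, -2.811, 0.002]
contact_force: [-0.9, -0.0, 0.9]
opening: 0.0002
grasp_force: 0.0
```

```bash
cat >> h.py <<'E'
def armst():
    s=telemetry.sense(); f=fx(s["tool_pos"])*1000; M=R.from_rotvec(s["eef_rot"]).as_matrix()
    y=np.degrees(np.arctan2(M[1,0],M[0,0])); a=y-90+20; d=f-[-70,60]; ar=np.radians(a)
    c,n=np.cos(ar),np.sin(ar)
    print("clk",s["clock"],"fix",f.round(1),"z",s["tool_pos"][2].round(4),"tool arm angle deg",a.round(1),"in that arm frame",(c*d[0]+n*d[1]).round(1),(-n*d[0]+c*d[1]).round(1),"F tool",(M.T@s["contact_force"]).round(1),"q",s["q"].round(2),"tz",M[:,2].round(3))
E
python3 -c "
from h import *
armst()"
```

```text
clk 11.2167 fix [-84.6 174.1] z 0.0266 tool arm angle deg 57.1 in that arm frame 87.9 74.2 F tool [ 0.5 -0.8 -0.9] q [ 0.42  0.67 -0.88  1.97  0.7   0.84 -0.2 ] tz [-0.003 -0.    -1.   ]
```

Request:
carry_out:
  commands:
    - {"tx": -0.1,"ty": 0.1,"tz": 0,"turn": 0,"hand": -1}
    - {"tx": -0.1,"ty": 0,"tz": 0,"turn": 0,"hand": -1}
    - {"tx": -0.1,"ty": 0,"tz": 0,"turn": 0,"hand": -1}
    - {"tx": -0.1,"ty": 0,"tz": 0,"turn": 0,"hand": -1}
    - {"tx": -0.1,"ty": 0,"tz": 0,"turn": 0,"hand": -1}
    - {"tx": -0.1,"ty": 0,"tz": 0,"turn": 0,"hand": -1}
    - {"tx": 0,"ty": 0,"tz": 0,"turn": 0,"hand": -1}

```text
clock: 11.8
tool_pos: [0.5287, 0.0943, 0.0287]
eef_rot: [1.399, 2.813, 0.0]
contact_force: [-0.6, -0.5, -0.7]
opening: 0.0003
grasp_force: 0.0
```

Request:
carry_out:
  commands:
    - {"tx": -0.03,"ty": 0,"tz": 0,"turn": 0,"hand": -1}
    - {"tx": -0.03,"ty": 0,"tz": 0,"turn": 0,"hand": -1}
    - {"tx": -0.03,"ty": 0,"tz": 0,"turn": 0,"hand": -1}

```text
clock: 12.05
tool_pos: [0.5298, 0.0929, 0.0285]
eef_rot: [-1.397, -2.814, -0.0]
contact_force: [0.2, 0.0, -0.1]
opening: 0.0002
grasp_force: 0.0
```

Request:
carry_out:
  commands:
    - {"tx": -0.03,"ty": 0,"tz": 0,"turn": 0,"hand": -1}
    - {"tx": -0.03,"ty": 0,"tz": 0,"turn": 0,"hand": -1}
    - {"tx": -0.03,"ty": 0,"tz": 0,"turn": 0,"hand": -1}

```text
clock: 12.3
tool_pos: [0.5308, 0.0918, 0.0284]
eef_rot: [-1.395, -2.813, -0.001]
contact_force: [-4.9, 6.5, 1.3]
opening: 0.0004
grasp_force: 4.3
```

```bash
python3 -c "
from h import *
armst()"
```

```text
clk 12.3 fix [-63.2 165.3] z 0.0284 tool arm angle deg 57.2 in that arm frame 92.2 51.3 F tool [ 8.2  0.  -1.3] q [ 0.45  0.69 -0.88  1.93  0.7   0.86 -0.15] tz [-0.001  0.001 -1.   ]
```

Contact with the cap at 8 N, so the cap face is at about y +42 as the image suggested. I sweep in an arc with the tool turning along.

Request:
carry_out:
  commands:
    - {"tx": -0.06,"ty": 0.03,"tz": 0,"turn": 0.28,"hand": -1}
    - {"tx": -0.06,"ty": 0.03,"tz": 0,"turn": 0.28,"hand": -1}
    - {"tx": -0.06,"ty": 0.03,"tz": 0,"turn": 0.28,"hand": -1}
    - {"tx": -0.06,"ty": 0.03,"tz": 0,"turn": 0.28,"hand": -1}

```text
clock: 12.63
tool_pos: [0.5379, 0.0883, 0.0284]
eef_rot: [-1.505, -2.756, -0.002]
contact_force: [-4.6, 7.5, 1.8]
opening: 0.0004
grasp_force: 4.2
```

```bash
python3 -c "
from h import *
armst()"
```

```text
clk 12.6333 fix [-55.4 164.4] z 0.0284 tool arm angle deg 52.7 in that arm frame 91.9 51.6 F tool [ 8.8  0.2 -1.8] q [ 0.44  0.69 -0.86  1.92  0.69  0.86 -0.21] tz [-0.001  0.002 -1.   ]
```

Request:
carry_out:
  commands:
    - {"tx": -0.08,"ty": 0.043,"tz": 0,"turn": 0.375,"hand": -1}
    - {"tx": -0.08,"ty": 0.043,"tz": 0,"turn": 0.375,"hand": -1}
    - {"tx": -0.08,"ty": 0.043,"tz": 0,"turn": 0.375,"hand": -1}
    - {"tx": -0.08,"ty": 0.043,"tz": 0,"turn": 0.375,"hand": -1}
    - {"tx": -0.08,"ty": 0.043,"tz": 0,"turn": 0.375,"hand": -1}
    - {"tx": -0.08,"ty": 0.043,"tz": 0,"turn": 0.375,"hand": -1}
    - {"tx": -0.08,"ty": 0.043,"tz": 0,"turn": 0.375,"hand": -1}
    - {"tx": -0.08,"ty": 0.043,"tz": 0,"turn": 0.375,"hand": -1}

```text
clock: 13.3
tool_pos: [0.5559, 0.0757, 0.0284]
eef_rot: [-1.786, -2.583, -0.001]
contact_force: [-3.9, 5.8, 2.7]
opening: 0.0004
grasp_force: 3.0
```

```bash
python3 -c "
from h import *
armst()"
```

```text
clk 13.3 fix [-34.1 158.7] z 0.0284 tool arm angle deg 40.7 in that arm frame 91.6 51.5 F tool [ 6.8 -1.6 -2.7] q [ 0.42  0.69 -0.81  1.88  0.65  0.86 -0.36] tz [-0.001  0.001 -1.   ]
```

Request:
carry_out:
  commands:
    - {"tx": -0.08,"ty": 0.045,"tz": 0,"turn": 0.375,"hand": -1}
    - {"tx": -0.08,"ty": 0.045,"tz": 0,"turn": 0.375,"hand": -1}
    - {"tx": -0.08,"ty": 0.045,"tz": 0,"turn": 0.375,"hand": -1}
    - {"tx": -0.08,"ty": 0.045,"tz": 0,"turn": 0.375,"hand": -1}
    - {"tx": -0.08,"ty": 0.045,"tz": 0,"turn": 0.375,"hand": -1}
    - {"tx": -0.08,"ty": 0.045,"tz": 0,"turn": 0.375,"hand": -1}
    - {"tx": -0.08,"ty": 0.045,"tz": 0,"turn": 0.375,"hand": -1}
    - {"tx": -0.08,"ty": 0.045,"tz": 0,"turn": 0.375,"hand": -1}

```text
clock: 13.97
tool_pos: [0.5721, 0.059, 0.0284]
eef_rot: [-2.049, -2.381, 0.0]
contact_force: [-1.2, 1.8, -0.3]
opening: 0.0005
grasp_force: 1.1
```

```bash
python3 -c "
from h import *
armst()"
```

```text
clk 13.9667 fix [-13.2 148.5] z 0.0284 tool arm angle deg 28.6 in that arm frame 92.2 50.5 F tool [ 1.9 -0.9  0.3] q [ 0.41  0.69 -0.76  1.85  0.61  0.86 -0.5 ] tz [-0.  0. -1.]
```

Request:
carry_out:
  commands:
    - {"tx": -0.08,"ty": 0.043,"tz": 0,"turn": 0.375,"hand": -1}
    - {"tx": -0.08,"ty": 0.043,"tz": 0,"turn": 0.375,"hand": -1}
    - {"tx": -0.08,"ty": 0.043,"tz": 0,"turn": 0.375,"hand": -1}
    - {"tx": -0.08,"ty": 0.043,"tz": 0,"turn": 0.375,"hand": -1}
    - {"tx": -0.08,"ty": 0.043,"tz": 0,"turn": 0.375,"hand": -1}
    - {"tx": -0.08,"ty": 0.043,"tz": 0,"turn": 0.375,"hand": -1}
    - {"tx": 0,"ty": 0,"tz": 0,"turn": 0,"hand": -1}

```text
clock: 14.55
tool_pos: [0.5814, 0.0447, 0.0285]
eef_rot: [2.23, 2.212, -0.0]
contact_force: [0.5, -0.5, -0.2]
opening: 0.0003
grasp_force: 0.0
```

```bash
python3 - <<'E'
from h import *
armst()
im,P=cloud("top")
G=fx(P)*1000; z=P[...,2]
cv2.imwrite("pics/t5.png",cv2.resize(im[125:275,200:360,::-1],None,fx=4,fy=4))
m=(z>.038)&(z<.05)&(G[...,0]>-55)&(G[...,0]<15)&(G[...,1]>25)&(G[...,1]<100); print(m.sum())
if m.sum()>20: print(np.polyfit(G[m][:,0],G[m][:,1],1))
E
```

```text
clk 14.55 fix [  0.4 138.3] z 0.0285 tool arm angle deg 19.5 in that arm frame 92.5 50.2 F tool [-0.5  0.5  0.2] q [ 0.41  0.68 -0.72  1.83  0.59  0.85 -0.61] tz [ 0. -0. -1.]
0
```

View pics/t5.png

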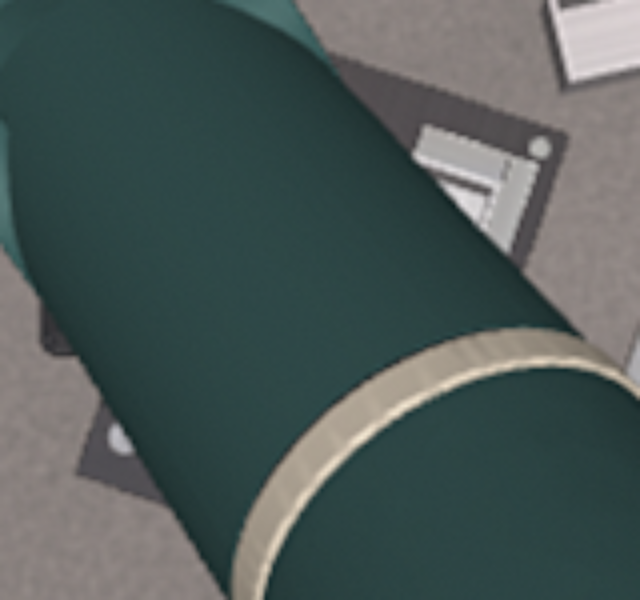

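The robot arm hides the swing arm from the top, but contact force fell to zero, which suggests it snapped over. I check from the scene camera.

```bash
python3 - <<'E'
from h import *
im,P=cloud("scene"); G=fx(P)*1000; z=P[...,2]
cv2.imwrite("pics/s6.png",cv2.resize(im[170:330,170:370,::-1],None,fx=4,fy=3.7))
m=(z>.038)&(z<.05)&(G[...,0]>-55)&(G[...,0]<15)&(G[...,1]>35)&(G[...,1]<110); print(m.sum())
if m.sum()>20: print(np.polyfit(G[m][:,0],G[m][:,1],1))
E
```

```text
295
[4.91261738e-02 6.22552992e+01]
```

View pics/s6.png

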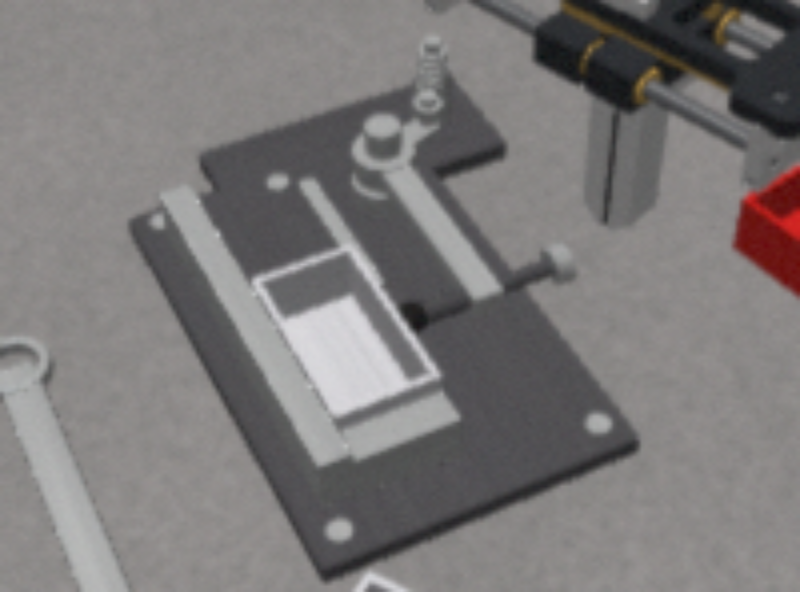

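The scene view shows the arm parallel to the track with its nose (412,317) on the box and the cap (557,262) outwards. It has snapped over. Now I line up square to the cap.

Request:
carry_out:
  commands:
    - {"tx": 0,"ty": 0,"tz": 0,"turn": 0.9,"hand": -1}
    - {"tx": 0,"ty": 0,"tz": 0,"turn": 1,"hand": -1}
    - {"tx": 0,"ty": 0,"tz": 0,"turn": 1,"hand": -1}
    - {"tx": 0,"ty": 0,"tz": 0,"turn": 1,"hand": -1}
    - {"tx": 0,"ty": 0,"tz": 0,"turn": 1,"hand": -1}
    - {"tx": -0.2,"ty": 0.35,"tz": 0,"turn": 0,"hand": -1}
    - {"tx": -0.3,"ty": 0.35,"tz": 0,"turn": 0,"hand": -1}
    - {"tx": 0,"ty": 0,"tz": 0,"turn": 0,"hand": -1}

```text
clock: 15.32
tool_pos: [0.5973, 0.0205, 0.0282]
eef_rot: [2.571, 1.803, -0.0]
contact_force: [0.2, -0.5, 0.8]
opening: 0.0004
grasp_force: 0.0
```

```bash
python3 -c "
from h import *
armst()"
```

```text
clk 15.3167 fix [ 23.6 121. ] z 0.0282 tool arm angle deg 0.1 in that arm frame 93.7 60.9 F tool [-0.4  0.4 -0.8] q [ 0.39  0.68 -0.64  1.79  0.52  0.85 -0.85] tz [ 0.    -0.001 -1.   ]
```

Request:
carry_out:
  commands:
    - {"tx": -0.05,"ty": -0.06,"tz": 0,"turn": 0,"hand": -1}
    - {"tx": -0.05,"ty": 0,"tz": 0,"turn": 0,"hand": -1}
    - {"tx": -0.03,"ty": 0,"tz": 0,"turn": 0,"hand": -1}
    - {"tx": -0.03,"ty": 0,"tz": 0,"turn": 0,"hand": -1}

```text
clock: 15.65
tool_pos: [0.5921, 0.0203, 0.0284]
eef_rot: [-2.571, -1.805, 0.0]
contact_force: [0.3, -0.1, -0.1]
opening: 0.0004
grasp_force: 0.0
```

Request:
carry_out:
  commands:
    - {"tx": -0.02,"ty": 0,"tz": 0,"turn": 0,"hand": -1}
    - {"tx": -0.02,"ty": 0,"tz": 0,"turn": 0,"hand": -1}
    - {"tx": -0.02,"ty": 0,"tz": 0,"turn": 0,"hand": -1}

```text
clock: 15.9
tool_pos: [0.5917, 0.0187, 0.0285]
eef_rot: [-2.572, -1.804, -0.0]
contact_force: [0.4, -0.5, 0.2]
opening: 0.0006
grasp_force: 0.0
```

Request:
carry_out:
  commands:
    - {"tx": -0.02,"ty": 0,"tz": 0,"turn": 0,"hand": -1}
    - {"tx": -0.02,"ty": 0,"tz": 0,"turn": 0,"hand": -1}

```text
clock: 16.07
tool_pos: [0.5912, 0.0175, 0.0285]
eef_rot: [-2.572, -1.804, 0.0]
contact_force: [-0.1, -1.0, 0.6]
opening: 0.0003
grasp_force: 0.0
```

```bash
python3 -c "
from h import *
armst()"
```

```text
clk 16.0667 fix [ 19.  116.1] z 0.0285 tool arm angle deg 0.1 in that arm frame 89.1 55.9 F tool [-1.   0.3 -0.6] q [ 0.4   0.67 -0.64  1.81  0.52  0.84 -0.84] tz [-0.  0. -1.]
```

Request:
carry_out:
  commands:
    - {"tx": -0.02,"ty": 0,"tz": 0,"turn": 0,"hand": -1}
    - {"tx": -0.02,"ty": 0,"tz": 0,"turn": 0,"hand": -1}

```text
clock: 16.23
tool_pos: [0.5909, 0.0163, 0.0285]
eef_rot: [-2.572, -1.804, 0.0]
contact_force: [0.3, -0.2, 0.4]
opening: 0.0004
grasp_force: 0.0
```

Request:
carry_out:
  commands:
    - {"tx": -0.015,"ty": 0,"tz": 0,"turn": 0,"hand": -1}
    - {"tx": -0.015,"ty": 0,"tz": 0,"turn": 0,"hand": -1}

```text
clock: 16.4
tool_pos: [0.5906, 0.0154, 0.0284]
eef_rot: [-2.572, -1.804, 0.0]
contact_force: [0.1, 0.7, -0.1]
opening: 0.0007
grasp_force: 0.0
```

Request:
carry_out:
  commands:
    - {"tx": -0.015,"ty": 0,"tz": 0,"turn": 0,"hand": -1}
    - {"tx": -0.015,"ty": 0,"tz": 0,"turn": 0,"hand": -1}

```text
clock: 16.57
tool_pos: [0.5902, 0.0146, 0.0284]
eef_rot: [-2.572, -1.804, 0.0]
contact_force: [-0.1, -0.1, 0.1]
opening: 0.0005
grasp_force: 0.0
```

Request:
carry_out:
  commands:
    - {"tx": -0.015,"ty": 0,"tz": 0,"turn": 0,"hand": -1}
    - {"tx": 0,"ty": 0,"tz": 0,"turn": 0,"hand": -1}

```text
clock: 16.73
tool_pos: [0.5901, 0.0141, 0.0284]
eef_rot: [-2.572, -1.804, 0.0]
contact_force: [1.0, 0.5, 0.8]
opening: 0.0003
grasp_force: 0.0
```

Request:
carry_out:
  commands:
    - {"tx": -0.015,"ty": 0,"tz": 0,"turn": 0,"hand": -1}
    - {"tx": 0,"ty": 0,"tz": 0,"turn": 0,"hand": -1}

```text
clock: 16.9
tool_pos: [0.59, 0.0137, 0.0285]
eef_rot: [-2.572, -1.804, 0.0]
contact_force: [0.1, 0.1, -0.5]
opening: 0.0004
grasp_force: 0.0
```

Request:
carry_out:
  commands:
    - {"tx": -0.015,"ty": 0,"tz": 0,"turn": 0,"hand": -1}
    - {"tx": 0,"ty": 0,"tz": 0,"turn": 0,"hand": -1}

```text
clock: 17.07
tool_pos: [0.5898, 0.0134, 0.0284]
eef_rot: [-2.572, -1.804, -0.0]
contact_force: [0.1, 0.3, 0.4]
opening: 0.0006
grasp_force: 0.0
```

Request:
carry_out:
  commands:
    - {"tx": -0.015,"ty": 0,"tz": 0,"turn": 0,"hand": -1}
    - {"tx": -0.015,"ty": 0,"tz": 0,"turn": 0,"hand": -1}

```text
clock: 17.23
tool_pos: [0.5897, 0.0131, 0.0285]
eef_rot: [-2.571, -1.804, -0.002]
contact_force: [2.1, 6.0, -2.5]
opening: 0.0006
grasp_force: 3.0
```

Request:
carry_out:
  commands:
    - {"tx": -0.015,"ty": 0,"tz": 0,"turn": 0,"hand": -1}
    - {"tx": 0,"ty": 0,"tz": 0,"turn": 0,"hand": -1}

```text
clock: 17.4
tool_pos: [0.5897, 0.0131, 0.0286]
eef_rot: [-2.571, -1.805, -0.003]
contact_force: [3.5, 5.0, -3.1]
opening: 0.0007
grasp_force: 3.3
```

Request:
carry_out:
  commands:
    - {"tx": -0.015,"ty": 0,"tz": 0,"turn": 0,"hand": -1}
    - {"tx": 0,"ty": 0,"tz": 0,"turn": 0,"hand": -1}

```text
clock: 17.57
tool_pos: [0.5897, 0.0131, 0.0286]
eef_rot: [-2.57, -1.805, -0.003]
contact_force: [4.7, 6.9, -3.1]
opening: 0.0006
grasp_force: 4.3
```

Request:
carry_out:
  commands:
    - {"tx": -0.015,"ty": 0,"tz": 0,"turn": 0,"hand": -1}
    - {"tx": 0,"ty": 0,"tz": 0,"turn": 0,"hand": -1}

```text
clock: 17.73
tool_pos: [0.5897, 0.013, 0.0286]
eef_rot: [-2.57, -1.805, -0.004]
contact_force: [5.0, 9.5, -3.9]
opening: 0.0006
grasp_force: 5.2
```

Request:
carry_out:
  commands:
    - {"tx": -0.01,"ty": 0,"tz": 0,"turn": 0,"hand": -1}
    - {"tx": 0,"ty": 0,"tz": 0,"turn": 0,"hand": -1}

```text
clock: 17.9
tool_pos: [0.5897, 0.013, 0.0287]
eef_rot: [-2.57, -1.805, -0.005]
contact_force: [5.5, 10.8, -4.6]
opening: 0.0004
grasp_force: 5.8
```

About 12 N. I hold it for a second.

Request:
carry_out:
  commands:
    - {"tx": 0,"ty": 0,"tz": 0,"turn": 0,"hand": -1}
    - {"tx": 0,"ty": 0,"tz": 0,"turn": 0,"hand": -1}
    - {"tx": 0,"ty": 0,"tz": 0,"turn": 0,"hand": -1}
    - {"tx": 0,"ty": 0,"tz": 0,"turn": 0,"hand": -1}
    - {"tx": 0,"ty": 0,"tz": 0,"turn": 0,"hand": -1}
    - {"tx": 0,"ty": 0,"tz": 0,"turn": 0,"hand": -1}
    - {"tx": 0,"ty": 0,"tz": 0,"turn": 0,"hand": -1}
    - {"tx": 0,"ty": 0,"tz": 0,"turn": 0,"hand": -1}

```text
clock: 18.57
tool_pos: [0.5897, 0.013, 0.0287]
eef_rot: [-2.57, -1.805, -0.005]
contact_force: [5.5, 9.8, -5.0]
opening: 0.0007
grasp_force: 5.8
```

Request:
carry_out:
  commands:
    - {"tx": 0,"ty": 0,"tz": 0,"turn": 0,"hand": -1}
    - {"tx": 0,"ty": 0,"tz": 0,"turn": 0,"hand": -1}
    - {"tx": 0,"ty": 0,"tz": 0,"turn": 0,"hand": -1}
    - {"tx": 0,"ty": 0,"tz": 0,"turn": 0,"hand": -1}

```text
clock: 18.9
tool_pos: [0.5897, 0.013, 0.0286]
eef_rot: [-2.57, -1.805, -0.005]
contact_force: [5.5, 11.1, -5.5]
opening: 0.0006
grasp_force: 5.8
```

Request:
carry_out:
  commands:
    - {"tx": 0.1,"ty": 0,"tz": 0,"turn": 0,"hand": -1}
    - {"tx": 0.3,"ty": 0,"tz": 0,"turn": 0,"hand": -1}
    - {"tx": 0.6,"ty": 0,"tz": 0,"turn": 0,"hand": -1}
    - {"tx": 0.6,"ty": 0,"tz": 0,"turn": 0,"hand": -1}
    - {"tx": 0,"ty": 0,"tz": -0.8,"turn": 0,"hand": -1}
    - {"tx": 0,"ty": 0,"tz": -0.8,"turn": 0,"hand": -1}
    - {"tx": 0,"ty": 0,"tz": -0.8,"turn": 0,"hand": -1}
    - {"tx": 0,"ty": 0,"tz": 0,"turn": 0,"hand": -1}

```text
clock: 19.57
tool_pos: [0.6073, 0.0571, 0.1047]
eef_rot: [2.569, 1.803, 0.007]
contact_force: [0.2, -0.9, 1.0]
opening: 0.0006
grasp_force: 0.0
```

```bash
python3 - <<'E'
from h import *
armst()
im,P=cloud("scene"); G=fx(P)*1000; z=P[...,2]
cv2.imwrite("pics/s7.png",cv2.resize(im[170:330,170:370,::-1],None,fx=4,fy=3.7))
m=(z>.038)&(z<.05)&(G[...,0]>-55)&(G[...,0]<15)&(G[...,1]>35)&(G[...,1]<110); print(m.sum(),np.polyfit(G[m][:,0],G[m][:,1],1))
E
```

```text
clk 19.5667 fix [ 20.5 158.8] z 0.1047 tool arm angle deg 0.1 in that arm frame 90.7 98.6 F tool [-0.8  0.5 -1. ] q [ 0.37  0.6  -0.7   1.73  0.45  0.98 -0.85] tz [ 0.005  0.    -1.   ]
292 [4.92444770e-02 6.22666464e+01]
```

View pics/s7.png

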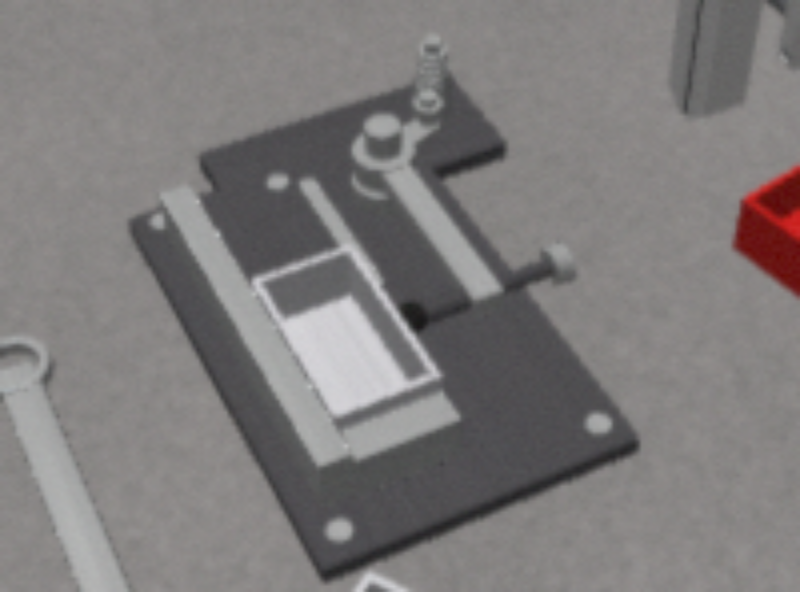

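The scene view shows the nose (412,317) on the box, the box against the fence and at the stop, and the robot clear. The cap contact offset was 51.3 mm both open and clamped, so the arm is parallel. I do a last numeric check of the box before handing in.

```bash
python3 - <<'E'
from h import *
im,P=cloud("scene"); G=fx(P)*1000; z=P[...,2]
m=(z>.0435)&(z<.05)&(abs(G[...,1])<35)&(G[...,0]>-60)&(G[...,0]<100); print(m.sum(),[np.percentile(G[m][:,i],[2,98]) for i in(0,1)], "home expected x -20..60 y -22..22")
m=(z>.035)&(z<.0405)&(abs(G[...,1])<15)&(G[...,0]>50)&(G[...,0]<90); print("stop",np.percentile(G[m][:,0],[2,98]))
b=(z>.039)&(z<.046)&(G[...,0]>-50)&(G[...,0]<5)&(G[...,1]>45)&(G[...,1]<78); print(cv2.minAreaRect(G[b].astype(np.float32)))
E
```

```text
306 [array([-22.14900604,  57.91747983]), array([-20.35371603,  23.90173431])] home expected x -20..60 y -22..22
stop [56.86195405 74.59285127]
((-22.514636993408203, 60.980899810791016), (13.969313621520996, 54.86170959472656), 88.79969787597656)
```

```bash
python3 -c "
from h import *
print(ticket.close_job())"
```

```text
the job is handed in; nothing more can be done
None
```

The job is handed in, with no verdict returned: the box was pushed home against the end stop, the arm snapped over onto it, and the cap was pressed with about 12 N for a second before the robot backed clear.

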